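# Fill the empty pockets of the stem rack

### The job

The white rack must go on to blasting with a knee stem in each of its three pockets. Find the two empty pockets and stand one of the two spare stems from the bench upright in each; leave the stem that is already racked in its pocket. The cone with the wide foot does not belong in the rack.

Things in the scene. Friction and masses are not known exactly. Their poses are not given: they have to be found in the camera images.
- rack: white resin block fixed to the bench, 76 x 250 x 24 mm high (x, y, z), with three round pockets, 48 mm in diameter, 18 mm deep (floor 6 mm above the bench), at x = 0, y = -80, 0 and +80 mm in its frame. Origin: centre of its underside, on the bench. One pocket, not always the same, already holds a stem; the two empty ones show a dark pad.
- racked_stem_mid (a point): Grey titanium-look knee stem, about 0.2 kg: upright cylinder 28 mm in diameter, 70 mm high, with a 20 mm spigot on top (84 mm in all). Point: its centre, 42 mm above its foot; z up its axis. It already stands in one of the rack's pockets and stays there; the pocket nearest to it is the full one.
- spare_a_mid (a point): Grey titanium-look knee stem, about 0.2 kg: upright cylinder 28 mm in diameter, 70 mm high, with a 20 mm spigot on top (84 mm in all). Point: its centre, 42 mm above its foot; z up its axis. A spare, loose on the bench; 60 mm free around its axis. Goes into either empty pocket. Grip the 28 mm barrel at this height or up to 15 mm above it, so that the fingertips stay above the rack.
- spare_b_mid (a point): Grey titanium-look knee stem, about 0.2 kg: upright cylinder 28 mm in diameter, 70 mm high, with a 20 mm spigot on top (84 mm in all). Point: its centre, 42 mm above its foot; z up its axis. The other spare, loose on the bench. Beware: a grey cone 55 mm high with a 56 mm wide foot also stands there, no stem and too wide for a pocket. Other things near are 60 mm high or less, save a vise at the far right.
Mind the look-alikes: they are no part of the job. What is shaped like the part that bears spare_b_mid but pink is not meant.

How it is judged:
At the end, for the whole second after the job is handed in: All three stems stand in the rack, one in each pocket: each centre within 14 mm of its pocket's axis along and across the row, foot on the pocket floor (centre 41 to 55 mm above the bench), upright within about 10 degrees; the stem that was already racked is within 25 mm of where it was (x of racked_stem_mid in the frame of rack between -0.014 and 0.014 m and z of racked_stem_mid in the frame of rack between 0.041 and 0.055 m and (y of racked_stem_mid in the frame of rack between -0.094 and -0.066 m or y of racked_stem_mid in the frame of rack between -0.014 and 0.014 m or y of racked_stem_mid in the frame of rack between 0.066 and 0.094 m) and angle between each of racked_stem_mid, spare_a_mid, spare_b_mid's own z axis and vertical below 0.17 rad and distance of racked_stem_mid from where it was at the start of the episode below 0.025 m and x of spare_a_mid in the frame of rack between -0.014 and 0.014 m and z of spare_a_mid in the frame of rack between 0.041 and 0.055 m and (y of spare_a_mid in the frame of rack between -0.094 and -0.066 m or y of spare_a_mid in the frame of rack between -0.014 and 0.014 m or y of spare_a_mid in the frame of rack between 0.066 and 0.094 m) and x of spare_b_mid in the frame of rack between -0.014 and 0.014 m and z of spare_b_mid in the frame of rack between 0.041 and 0.055 m and (y of spare_b_mid in the frame of rack between -0.094 and -0.066 m or y of spare_b_mid in the frame of rack between -0.014 and 0.014 m or y of spare_b_mid in the frame of rack between 0.066 and 0.094 m)); the robot touches nothing.
It fails at once if the stem that is already racked is taken out of its pocket or shifted by more than 25 mm (distance of racked_stem_mid from where it was at the start of the episode above 0.025 m).
It also fails if it takes over 56 s, if anything falls off the work surface, if the arm or the gripper's body presses on something with over 40 N, if the wrist force passes 120 N, or if a joint passes its speed limit or range.

### The arm

A 6-joint arm with a two-finger parallel gripper is mounted at the origin on the work surface. World frame = base frame: x ahead of the robot, y to its left, z up, the work surface at z = 0. Lengths are in m, angles in rad, forces in N, time in s.
With the tool pointing down it reaches from about 0.35 to 0.775 m from the base axis. Payload 5.5 kg.
Tool frame: the origin (TCP) lies at the very end of the fingers, on their centre line; the grasp point (between the pads) lies 19 mm behind it; z points along the fingers, y is the line along which they close (so a half turn about z gives the same grasp; the last joint's range is limited). The gripper opens to 85 mm and grips with 20 to 120 N. Pads are 22 mm wide; open, the fingers measure 114 mm over their backs; the gripper's body (76 mm by 85 mm) begins 54 mm behind the grasp point. The pads swing forward as they close: fully open they stand 13 mm farther back than shut.
Start: joints at [1.175, 0.313, 0.046, 1.304, 0, 1.431], TCP at [0.146, 0.556, 0.231] pointing down, gripper open.
Joint ranges: [-2.76, 2.76], [-0.86, 1.69], [-1.03, 1.26], [-2.2, 2.34], [-1.47, 1.5], [-3.14, 3.14]. Speed limits (rad/s): [2.57, 2.57, 3.14, 3.14, 3.14, 3.14].

### API

Orientations are given as a rotation vector (axis times angle).
In Python, from bench import r, eyes gives the robot as it stands.
- The arm moves only by the tool move_arm, never from a script. Its argument "plan" is a list that holds one entry, the list of rows, each a list of 7 numbers: the closure, from 0 (fully open) to 1 (shut), then the shift along the tool's x, y, z in mm, then the turn, a rotation vector about the tool's x, y, z in degrees. In form: [[[claw, dx, dy, dz, wx, wy, wz], ...]]. A call has 1 to 5 rows; each row shifts and turns the commanded pose from where the row before left it, along the tool's axes as they then stand; what a row does not reach is not made up. A row lasts 1/8 s, in which the tool goes at most 62.5 mm and 10.7 degrees, less where a joint would pass 70% of its speed; a pose out of reach is approached as far as the arm can. A call is refused whole if a number of a shift passes 62.5 or a number of a turn 10.7, either way. A call with a gripper value outside its range is refused whole. The fingers move at their own pace and stop on an object; "force" is the grip in N (left out, the last holds). Time passes only in rows, so rows that do not move let the fingers close. It gives the time, the measured TCP pose, the force, the opening and the grip force at its end, in the units of the state.
- r.observe(): the state, without advancing time (a new reading comes with each control period).
- eyes.snapshot(name): name is "scene" or "side" or "wrist"; returns a dict with "frame" (420x560x3 uint8, red, green, blue), "fx", "fy", "cx", "cy" (pixels), "world_from_camera" (4x4, takes a point from camera to world coordinates). Camera axes: x right, y down, z forward; pixel columns grow to the right and rows downward; lengths in m; the calibration is good to about 2 mm. A picture is of the moment at which its call begins. There is no depth.
- r.finish_job(): hands the job in; it is judged then, once.
Trained networks look in a picture, given as the dict that the camera call returned (one of the last four; its "shot" number tells which), for a name from the list of things; names that differ only in an ending like _2 or _b are one class to them, and where a whole thing is asked for, a point or a joint stands for the part that bears it (a point fixed in the world has none). Each returns a list of dicts, best first, with "p" (0 to 1); they miss things now and then, are a little off and sometimes report something else, mostly with a low value. They report only what shows in the picture. A call takes as long as a camera call. They do not tell look-alikes from the thing itself.
- eyes.find_in(picture, target): "location" ([x, y, z] in m, in the coordinates of the camera as it stood for that picture, good to about 4 mm: the middle of the surface that is visible of it).
- eyes.tip_of(picture, target): "location" ([x, y, z] in m, in the coordinates of the camera as it stood for that picture, good to about 4 mm: a listed point, or the origin of a listed thing).
The state is a dict: "time": time; "joints": joint angles; "qd": joint speeds; "tau": joint torques, N m; "position": TCP position; "tcp_rot": TCP orientation; "wrist_force": force on the tool from outside, world axes, zero at the start; "torque": the same for the moment, N m; "finger_gap": opening from 0.0 (shut) to 1.0 (fully open); "gripper_force": force on a finger pad.
Only numpy, scipy, OpenCV 4.12 (cv2) and the standard library are available. Lean on these libraries where they do the work, as an engineer would, in place of code of your own. Each camera call takes 0.05 s, during which the arm holds its last target. There are 200 camera calls.

## Working session

There is one attempt and no reset: what is moved stays moved. The work goes in short steps, Python scripts to look and compute and a tool call to move; the robot and the scene stay as the last step left them, time stands still between calls to the robot, and variables do not carry over. Pictures are saved under pics/ and viewed, at most 10 in all, crops included, and the job is handed in when it is done.

Besides the shell and the picture viewer there is one more tool, called after ">>>" in YAML: its name, and indented under it one key for each argument. move_arm: Moves the arm, as the interface text tells. Its arguments: {"type":"object","properties":{"plan":{"type":"array"},"force":{"type":"number"}},"required":["plan"]}

```bash
mkdir -p pics
cat > h.py <<'E'
import numpy as np,cv2
from bench import r,eyes
def W(p,l): return (p["world_from_camera"]@np.r_[l,1])[:3]
def px(p,w):
    c=np.linalg.inv(p["world_from_camera"])@np.r_[w,1]; return (p["fx"]*c[0]/c[2]+p["cx"],p["fy"]*c[1]/c[2]+p["cy"])
def ray(p,u,v,z):
    M=p["world_from_camera"];d=M[:3,:3]@[(u-p["cx"])/p["fx"],(v-p["cy"])/p["fy"],1];o=M[:3,3];return o+d*(z-o[2])/d[2]
def save(p,n): cv2.imwrite("pics/"+n,p["frame"][...,::-1])
E
python3 - <<'E'
from h import *
s=r.observe();print(s["position"],s["tcp_rot"],s["finger_gap"],s["time"])
ps=[]
for n in("scene","side"):
    p=eyes.snapshot(n);save(p,n+"0.png");ps.append(p["frame"])
    for f,t in((eyes.tip_of,"spare_a_mid"),(eyes.tip_of,"rack"),(eyes.find_in,"rack")):
        for d in f(p,t):
            print(n,f.__name__,t,round(d["p"],2),W(p,d["location"]).round(3),np.round(px(p,W(p,d["location"]))))
E
```

```text
[0.14527356 0.55581622 0.23042528] [-4.00626336e-01 -3.11544489e+00  2.73646450e-03] 1.0005231893425588 0.0
scene call spare_a_mid 0.61 [ 0.533 -0.104  0.042] [243. 187.]
scene call rack 0.76 [ 0.528  0.17  -0.003] [351. 224.]
scene call rack 0.62 [0.534 0.246 0.046] [386. 220.]
scene call rack 0.91 [0.543 0.168 0.025] [350. 221.]
side call spare_a_mid 0.98 [ 0.526 -0.096  0.043] [303. 202.]
side call rack 0.59 [0.528 0.171 0.   ] [294. 310.]
side call rack 0.79 [0.527 0.207 0.025] [294. 316.]
```

View pics/scene0.png

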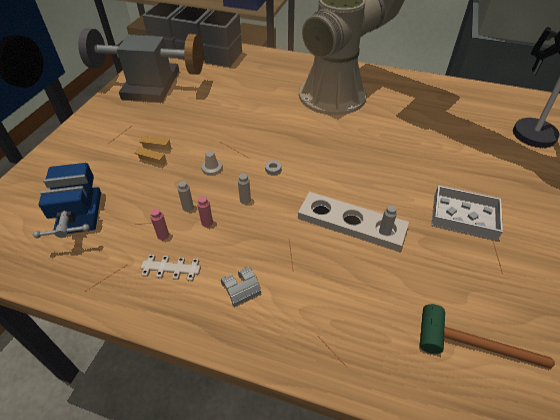

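View pics/side0.png

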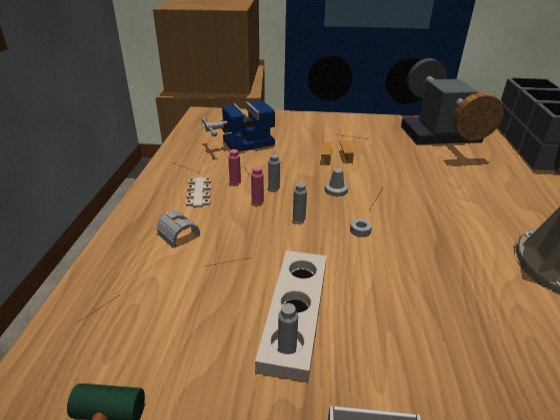

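The scene view shows the rack with its empty pockets at (320,207) and (352,217), and the racked stem at (388,220). There are five candidates:
- Grey stem at (244,188): fits, a spare.
- Grey stem at (185,196): fits, the other spare.
- Pink cylinders at (160,223) and (205,212): wrong colour.
- Grey cone at (210,162): wide foot, so not a stem.

I'll triangulate these and confirm them in a crop.

Run:
```python
from h import *
P={n:eyes.snapshot(n) for n in("scene","side")}
Q={"a":(.042,(244,189),(300,203)),"b":(.042,(185,197),(274,174)),"pink1":(.042,(160,224),(234,168)),"pink2":(.042,(205,213),(257,187)),
"p-":(.024,(320.5,207),(302.5,269)),"p0":(.024,(353,217),(295,301.5)),"racked":(.048,(388.5,221),(288,330)),"cone":(.02,(211,163),(337,182))}
for k,(z,a,b) in Q.items(): print(k,ray(P["scene"],*a,z).round(3),ray(P["side"],*b,z).round(3))
a=cv2.resize(P["scene"]["frame"][140:260,130:420],None,fx=2.7,fy=2.5,interpolation=2)
b=cv2.resize(P["side"]["frame"][140:260,215:375],None,fx=2.7,fy=2.5,interpolation=2)
o=np.zeros((600,783,3),np.uint8);o[:300,:a.shape[1]]=a;o[300:,:b.shape[1]]=b
cv2.imwrite("pics/crop.png",o[...,::-1])
s=r.observe();print(s["joints"])
```

```text
a [ 0.537 -0.099  0.042] [ 0.533 -0.093  0.042]
b [ 0.606 -0.224  0.042] [ 0.599 -0.213  0.042]
pink1 [ 0.7   -0.239  0.042] [ 0.698 -0.232  0.042]
pink2 [ 0.638 -0.157  0.042] [ 0.631 -0.149  0.042]
p- [0.52  0.091 0.024] [0.518 0.094 0.024]
p0 [0.528 0.172 0.024] [0.527 0.175 0.024]
racked [0.536 0.252 0.048] [0.533 0.255 0.048]
cone [ 0.453 -0.229  0.02 ] [ 0.45 -0.23  0.02]
[ 1.17540572e+00  3.13201376e-01  4.60680363e-02  1.30357973e+00
 -1.58142618e-05  1.43118083e+00]
```

View pics/crop.png

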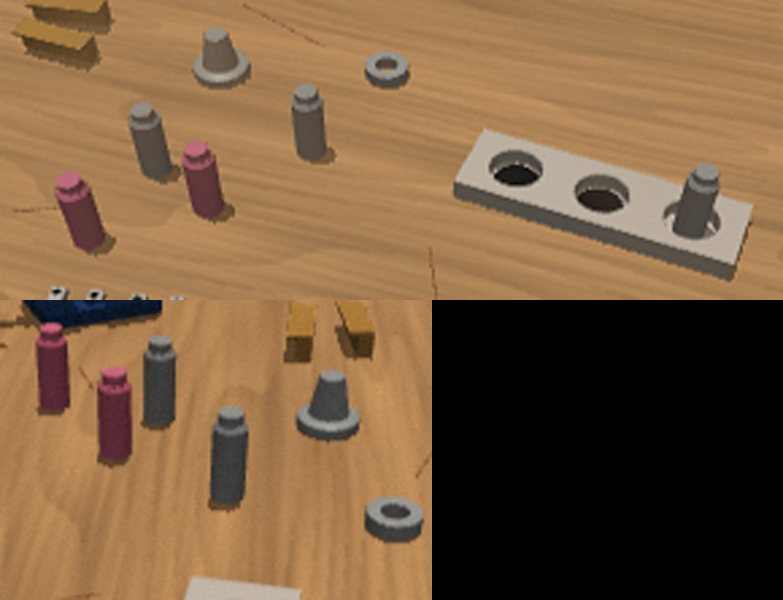

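The crop confirms spare_a as the grey stem at (244,188) and spare_b as the grey stem at (185,196). The pink pair and the cone are decoys. The measured positions are:

| Thing | x (m) | y (m) |
|---|---|---|
| spare_a | 0.535 | -0.096 |
| spare_b | 0.602 | -0.218 |
| Empty pocket, end | 0.519 | 0.0925 |
| Empty pocket, middle | 0.5275 | 0.1735 |

I'll grip with the fingers closing across the row.

```bash
cat >> h.py <<'E'
from scipy.spatial.transform import Rotation as Ro
def plan(xyz,psi,claw,n,rot_rows=None):
    s=r.observe();R=Ro.from_rotvec(s["tcp_rot"]);p=np.array(s["position"])
    y=R.as_matrix()[:,1];cur=np.degrees(np.arctan2(y[1],y[0]));d=(cur-psi+180)%360-180
    print("t",round(s["time"],2),"pos",p.round(4),"psi",cur.round(1),"tilt",R.as_matrix()[2,2].round(4),"gap",round(float(s["finger_gap"]),3),"F",np.round(s["wrist_force"],1),"grip",s["gripper_force"])
    k=rot_rows or n;st=(np.array(xyz)-p)/n
    for i in range(n):
        w=round(d/k,1) if i<k else 0
        v=np.round(R.inv().apply(st)); p=p+R.apply(v); print([claw,*map(int,v),0,0,w]); R=R*Ro.from_euler("z",w,degrees=True)
E
python3 -c "
from h import *
plan((.535,-.096,.2),-6,0,15)"
```

```text
t 0.5 pos [0.1455 0.5563 0.2313] psi 75.3 tilt -1.0 gap 1.0 F [ 0.3 -0.4  0.4] grip 0.0
[0, 0, 0, 0, 0, 0, np.float64(5.4)]
[0, 0, 0, 0, 0, 0, np.float64(5.4)]
[0, 0, 0, 0, 0, 0, np.float64(5.4)]
[0, 0, 0, 0, 0, 0, np.float64(5.4)]
[0, 0, 0, 0, 0, 0, np.float64(5.4)]
[0, 0, 0, 0, 0, 0, np.float64(5.4)]
[0, 0, 0, 0, 0, 0, np.float64(5.4)]
[0, 0, 0, 0, 0, 0, np.float64(5.4)]
[0, 0, 0, 0, 0, 0, np.float64(5.4)]
[0, 0, 0, 0, 0, 0, np.float64(5.4)]
[0, 0, 0, 0, 0, 0, np.float64(5.4)]
[0, 0, 0, 0, 0, 0, np.float64(5.4)]
[0, 0, 0, 0, 0, 0, np.float64(5.4)]
[0, 0, 0, 0, 0, 0, np.float64(5.4)]
[0, 0, 0, 0, 0, 0, np.float64(5.4)]
```

Units bug: the shift needs to be in mm.

```bash
sed -i 's/v=np.round(R.inv().apply(st)); p=p+R.apply(v)/v=np.round(R.inv().apply(st*1000))/; s/w=round(d\/k,1)/w=round(float(d)\/k,1)/' h.py
python3 -c "
from h import *
plan((.535,-.096,.2),-6,0,15)"
```

```text
t 0.5 pos [0.1455 0.5563 0.2313] psi 75.3 tilt -1.0 gap 1.0 F [ 0.3 -0.4  0.4] grip 0.0
[0, -36, -36, 2, 0, 0, 5.4]
[0, -39, -32, 2, 0, 0, 5.4]
[0, -42, -28, 2, 0, 0, 5.4]
[0, -45, -24, 2, 0, 0, 5.4]
[0, -47, -20, 2, 0, 0, 5.4]
[0, -48, -15, 2, 0, 0, 5.4]
[0, -50, -11, 2, 0, 0, 5.4]
[0, -50, -6, 2, 0, 0, 5.4]
[0, -51, -1, 2, 0, 0, 5.4]
[0, -51, 4, 2, 0, 0, 5.4]
[0, -50, 8, 2, 0, 0, 5.4]
[0, -49, 13, 2, 0, 0, 5.4]
[0, -48, 18, 2, 0, 0, 5.4]
[0, -46, 22, 2, 0, 0, 5.4]
[0, -43, 26, 2, 0, 0, 5.4]
```

>>> move_arm:
  plan:
    - [[0, -36, -36, 2, 0, 0, 5.4], [0, -39, -32, 2, 0, 0, 5.4], [0, -42, -28, 2, 0, 0, 5.4], [0, -45, -24, 2, 0, 0, 5.4], [0, -47, -20, 2, 0, 0, 5.4]]

```text
time: 1.12
position: [0.2759, 0.3367, 0.2215]
tcp_rot: [1.121, 2.934, 0.002]
wrist_force: [0.3, 0.1, -0.6]
finger_gap: 0.999
gripper_force: 0.0
```

>>> move_arm:
  plan:
    - [[0, -48, -15, 2, 0, 0, 5.4], [0, -50, -11, 2, 0, 0, 5.4], [0, -50, -6, 2, 0, 0, 5.4], [0, -51, -1, 2, 0, 0, 5.4], [0, -51, 4, 2, 0, 0, 5.4]]

```text
time: 1.75
position: [0.4064, 0.1185, 0.2116]
tcp_rot: [1.775, 2.591, 0.001]
wrist_force: [0.6, -1.0, 0.0]
finger_gap: 1.001
gripper_force: 0.0
```

>>> move_arm:
  plan:
    - [[0, -50, 8, 2, 0, 0, 5.4], [0, -49, 13, 2, 0, 0, 5.4], [0, -48, 18, 2, 0, 0, 5.4], [0, -46, 22, 2, 0, 0, 5.4], [0, -43, 26, 2, 0, 0, 5.4]]

```text
time: 2.38
position: [0.5363, -0.0997, 0.2014]
tcp_rot: [2.332, 2.105, 0.001]
wrist_force: [0.7, 0.6, 0.2]
finger_gap: 0.998
gripper_force: 0.0
```

Run:
```python
from h import *
p=eyes.snapshot("wrist");save(p,"w1.png")
for d in eyes.tip_of(p,"spare_a_mid"): print(round(d["p"],2),W(p,d["location"]).round(4),np.round(px(p,W(p,d["location"]))))
print(px(p,(.535,-.096,.084)))
plan((.535,-.096,.11),-6,0,2)
```

```text
0.67 [ 0.5387 -0.0982  0.0437] [282. 192.]
0.19 [ 0.5974 -0.2261  0.0442] [353. 311.]
(np.float64(277.06330332688134), np.float64(200.6937934560029))
t 2.48 pos [ 0.5379 -0.1022  0.2006] psi -6.0 tilt -1.0 gap 0.999 F [-0.5  0.2  0.7] grip 0.0
[0, 3, -2, 45, 0, 0, 0.0]
[0, 3, -2, 45, 0, 0, 0.0]
```

View pics/w1.png

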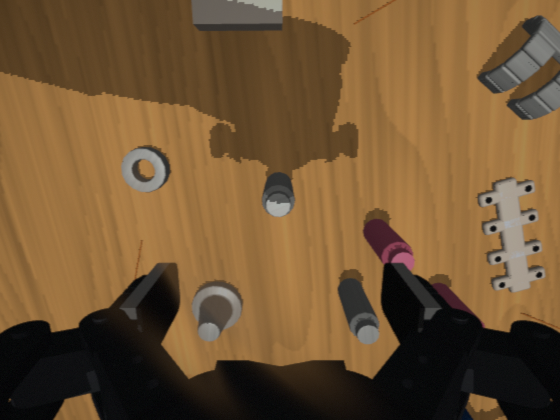

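The wrist view shows spare_a's spigot at (278,206), spare_b's spigot at (367,332), pink tops at (402,261) and near (470,330), and the cone at (209,330).

Run:
```python
from h import *
p=eyes.snapshot("wrist")
for q in((278,206),(367,332),(402,261)): print(ray(p,*q,.084).round(4))
t=ray(p,278,206,.084)
plan((t[0],t[1],.031),-6,0,4)
```

```text
[ 0.537  -0.1029  0.084 ]
[ 0.6031 -0.2256  0.084 ]
[ 0.6345 -0.1606  0.084 ]
t 2.52 pos [ 0.5363 -0.1001  0.2006] psi -5.8 tilt -1.0 gap 0.997 F [-0.1  0.5 -0.3] grip 0.0
[0, -1, 0, 42, 0, 0, 0.0]
[0, -1, 0, 42, 0, 0, 0.0]
[0, -1, 0, 42, 0, 0, 0.0]
[0, -1, 0, 42, 0, 0, 0.0]
```

>>> move_arm:
  plan:
    - [[0, 0, 0, 50, 0, 0, 0], [0, 0, 0, 50, 0, 0, 0], [0, 0, 0, 40, 0, 0, 0], [0, 0, 0, 29, 0, 0, 0], [0.5, 0, 0, 0, 0, 0, 0]]
  force: 40

```text
time: 3.15
position: [0.5328, -0.0962, 0.0304]
tcp_rot: [-2.323, -2.108, 0.004]
wrist_force: [-0.5, 0.2, -0.4]
finger_gap: 0.817
gripper_force: 0.0
```

>>> move_arm:
  plan:
    - [[1, 0, 0, 0, 0, 0, 0], [1, 0, 0, 0, 0, 0, 0], [1, 0, 0, 0, 0, 0, 0], [1, 0, 0, 0, 0, 0, 0], [1, 0, 0, 0, 0, 0, 0]]

```text
time: 3.78
position: [0.5367, -0.0983, 0.034]
tcp_rot: [2.327, 2.108, 0.003]
wrist_force: [-1.0, 1.1, 6.8]
finger_gap: 0.317
gripper_force: 40.2
```

>>> move_arm:
  plan:
    - [[1, 0, 0, -25, 0, 0, 0], [1, 0, 0, -35, 0, 0, 0], [1, 0, 0, -10, 0, 0, 0]]

```text
time: 4.15
position: [0.537, -0.0985, 0.1045]
tcp_rot: [2.326, 2.107, 0.003]
wrist_force: [-0.6, -0.2, -2.2]
finger_gap: 0.316
gripper_force: 40.0
```

Run:
```python
from h import *
plan((.5275,.1735,.098),-6,1,7)
```

```text
t 4.15 pos [ 0.537  -0.0985  0.1045] psi -5.7 tilt -1.0 gap 0.316 F [-0.6 -0.2 -2.2] grip 39.970245192480434
[1, 39, -5, 1, 0, 0, 0.0]
[1, 39, -5, 1, 0, 0, 0.0]
[1, 39, -5, 1, 0, 0, 0.0]
[1, 39, -5, 1, 0, 0, 0.0]
[1, 39, -5, 1, 0, 0, 0.0]
[1, 39, -5, 1, 0, 0, 0.0]
[1, 39, -5, 1, 0, 0, 0.0]
```

>>> move_arm:
  plan:
    - [[1, 30, -4, 1, 0, 0, 0], [1, 45, -6, 1, 0, 0, 0], [1, 50, -6, 1, 0, 0, 0], [1, 50, -6, 1, 0, 0, 0], [1, 45, -6, 1, 0, 0, 0]]

```text
time: 4.78
position: [0.5286, 0.1253, 0.0963]
tcp_rot: [-2.328, -2.109, 0.001]
wrist_force: [0.4, 0.1, -1.6]
finger_gap: 0.317
gripper_force: 39.9
```

>>> move_arm:
  plan:
    - [[1, 35, -4, 0, 0, 0, 0], [1, 18, -3, 0, 0, 0, 0], [1, 0, 0, 0, 0, 0, 0]]

```text
time: 5.15
position: [0.5271, 0.1778, 0.0966]
tcp_rot: [-2.326, -2.111, 0.001]
wrist_force: [-0.8, -1.0, -2.3]
finger_gap: 0.313
gripper_force: 39.9
```

Run:
```python
from h import *
for n in("scene","side"):
    p=eyes.snapshot(n)
    for d in eyes.tip_of(p,"spare_a_mid"): print(n,round(d["p"],2),W(p,d["location"]).round(4))
    f=p["frame"]; c=f[130:250,260:460] if n=="scene" else f[220:380,200:400]
    cv2.imwrite("pics/pl_%s.png"%n,cv2.resize(c,None,fx=3.2,fy=3.2,interpolation=2)[...,::-1])
plan((.5275,.1735,.038),-6,1,4)
```

```text
scene 0.66 [0.5217 0.1728 0.1034]
side 0.64 [0.5223 0.1779 0.1054]
t 5.35 pos [0.5276 0.176  0.0971] psi -5.7 tilt -1.0 gap 0.315 F [ 1.1 -0.3 -3.2] grip 39.93003086729004
[1, -1, 0, 15, 0, 0, 0.1]
[1, -1, 0, 15, 0, 0, 0.1]
[1, -1, 0, 15, 0, 0, 0.1]
[1, -1, 0, 15, 0, 0, 0.1]
```

View pics/pl_side.png

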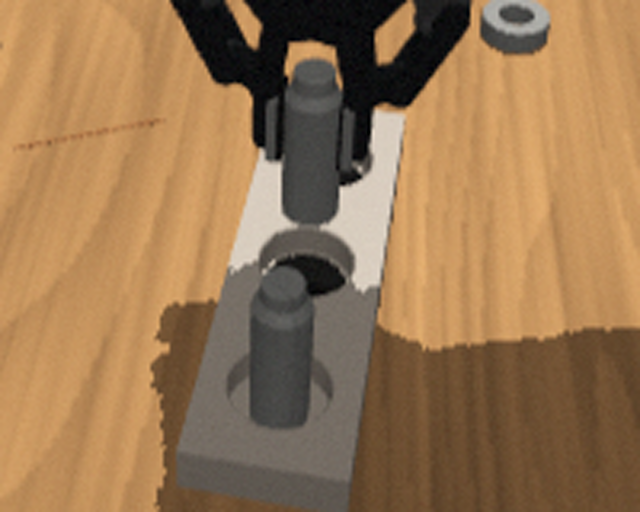

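The stem hangs upright over the middle pocket, and its foot at (310,210) lines up with the pocket at (307,262). Lowering it now.

>>> move_arm:
  plan:
    - [[1, -2, 0, 20, 0, 0, 0], [1, 0, 0, 20, 0, 0, 0], [1, 0, 0, 12, 0, 0, 0], [1, 0, 0, 4, 0, 0, 0], [1, 0, 0, 1, 0, 0, 0]]

```text
time: 5.98
position: [0.5277, 0.1749, 0.0405]
tcp_rot: [2.329, 2.108, 0.0]
wrist_force: [0.2, -0.1, -2.9]
finger_gap: 0.313
gripper_force: 40.0
```

>>> move_arm:
  plan:
    - [[1, 0, 0, 2, 0, 0, 0], [1, 0, 0, 1, 0, 0, 0], [1, 0, 0, 0, 0, 0, 0]]

```text
time: 6.35
position: [0.528, 0.1752, 0.04]
tcp_rot: [2.327, 2.108, 0.003]
wrist_force: [-5.3, -0.9, 12.9]
finger_gap: 0.317
gripper_force: 41.7
```

Contact with the pocket floor. Releasing, then lifting.

>>> move_arm:
  plan:
    - [[0.5, 0, 0, 0, 0, 0, 0], [0.4, 0, 0, 0, 0, 0, 0], [0.3, 0, 0, 0, 0, 0, 0], [0.3, 0, 0, 0, 0, 0, 0], [0.3, 0, 0, 0, 0, 0, 0]]

```text
time: 6.98
position: [0.5274, 0.1752, 0.0372]
tcp_rot: [-2.328, -2.109, 0.0]
wrist_force: [-0.1, 1.1, 0.5]
finger_gap: 0.703
gripper_force: 0.0
```

>>> move_arm:
  plan:
    - [[0.3, 0, 0, -20, 0, 0, 0], [0.3, 0, 0, -35, 0, 0, 0], [0, 0, 0, -50, 0, 0, 0], [0, 0, 0, -50, 0, 0, 0]]

```text
time: 7.48
position: [0.5271, 0.1751, 0.1935]
tcp_rot: [-2.328, -2.109, 0.001]
wrist_force: [1.2, 0.2, 0.9]
finger_gap: 0.998
gripper_force: 0.0
```

Run:
```python
from h import *
p=eyes.snapshot("side")
for d in eyes.tip_of(p,"spare_a_mid"): print(round(d["p"],2),W(p,d["location"]).round(4))
plan((.602,-.221,.18),-35,0,8)
```

```text
0.97 [0.5249 0.1751 0.047 ]
t 7.58 pos [0.5307 0.1758 0.1984] psi -5.7 tilt -0.9999 gap 0.999 F [1.3 0.8 0.2] grip 0.0
[0, -48, 14, 2, 0, 0, 3.7]
[0, -47, 17, 2, 0, 0, 3.7]
[0, -46, 20, 2, 0, 0, 3.7]
[0, -45, 23, 2, 0, 0, 3.7]
[0, -43, 26, 2, 0, 0, 3.7]
[0, -42, 28, 2, 0, 0, 3.7]
[0, -40, 31, 2, 0, 0, 3.7]
[0, -38, 34, 2, 0, 0, 3.7]
```

Spare_a stands in the middle pocket with its centre at z ≈ 0.047. On to spare_b.

>>> move_arm:
  plan:
    - [[0, -48, 14, 2, 0, 0, 3.7], [0, -47, 17, 2, 0, 0, 3.7], [0, -46, 20, 2, 0, 0, 3.7], [0, -45, 23, 2, 0, 0, 3.7], [0, -43, 26, 2, 0, 0, 3.7]]

```text
time: 8.2
position: [0.5731, -0.0731, 0.1815]
tcp_rot: [-2.638, -1.704, 0.0]
wrist_force: [0.5, -0.2, -0.1]
finger_gap: 0.995
gripper_force: 0.0
```

>>> move_arm:
  plan:
    - [[0, -42, 28, 2, 0, 0, 3.7], [0, -40, 31, 2, 0, 0, 3.7], [0, -38, 34, 2, 0, 0, 3.7], [0, 0, 0, 0, 0, 0, 0]]

```text
time: 8.7
position: [0.5993, -0.2251, 0.1746]
tcp_rot: [-2.793, -1.437, 0.001]
wrist_force: [-0.4, 1.2, -0.2]
finger_gap: 1.002
gripper_force: 0.0
```

Run:
```python
from h import *
p=eyes.snapshot("wrist");save(p,"w2.png")
for d in eyes.tip_of(p,"spare_b_mid"): print(round(d["p"],2),W(p,d["location"]).round(4),np.round(px(p,W(p,d["location"]))))
print(px(p,(.603,-.222,.084)),px(p,(.635,-.156,.084)))
plan((.603,-.222,.031),-35,0,4)
```

```text
0.7 [ 0.629  -0.1596  0.0451] [262. 113.]
0.6 [ 0.5998 -0.2241  0.0447] [279. 200.]
0.57 [ 0.7019 -0.2411  0.0408] [395. 144.]
(np.float64(281.1998486966351), np.float64(208.25590658950998)) (np.float64(262.657598994666), np.float64(102.17571994859102))
t 8.8 pos [ 0.5988 -0.2216  0.1752] psi -35.3 tilt -1.0 gap 0.997 F [-0.1  0.1 -0.6] grip 0.0
[0, 1, 1, 36, 0, 0, -0.1]
[0, 1, 1, 36, 0, 0, -0.1]
[0, 1, 1, 36, 0, 0, -0.1]
[0, 1, 1, 36, 0, 0, -0.1]
```

View pics/w2.png

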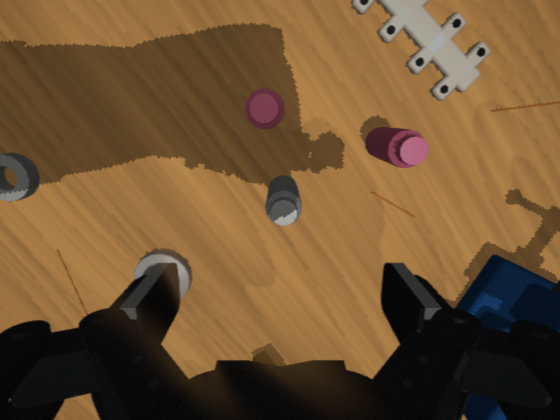

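The wrist view shows spare_b (grey) at (284,212), centred between the fingers. Pink decoys at (264,108) and (408,150) are clear of the finger paths. Going straight down.

>>> move_arm:
  plan:
    - [[0, 0, 1, 45, 0, 0, 0], [0, 0, 1, 45, 0, 0, 0], [0, 0, 0, 36, 0, 0, 0], [0, 0, 0, 18, 0, 0, 0], [0.5, 0, 0, 0, 0, 0, 0]]
  force: 40

```text
time: 9.43
position: [0.6002, -0.2211, 0.0313]
tcp_rot: [-2.787, -1.445, 0.002]
wrist_force: [0.8, -0.9, 0.0]
finger_gap: 0.813
gripper_force: 0.0
```

>>> move_arm:
  plan:
    - [[1, 0, 0, 0, 0, 0, 0], [1, 0, 0, 0, 0, 0, 0], [1, 0, 0, 0, 0, 0, 0], [1, 0, 0, 0, 0, 0, 0], [1, 0, 0, 0, 0, 0, 0]]

```text
time: 10.05
position: [0.6022, -0.2231, 0.0341]
tcp_rot: [2.788, 1.443, 0.003]
wrist_force: [0.1, 0.6, 5.6]
finger_gap: 0.315
gripper_force: 39.2
```

>>> move_arm:
  plan:
    - [[1, 0, 0, -25, 0, 0, 0], [1, 0, 0, -50, 0, 0, 0], [1, 0, 0, -20, 0, 0, 0], [1, 0, 0, 0, 0, 0, 0]]

```text
time: 10.55
position: [0.6021, -0.2232, 0.1293]
tcp_rot: [2.787, 1.443, 0.004]
wrist_force: [0.6, 0.6, -2.6]
finger_gap: 0.32
gripper_force: 39.9
```

Run:
```python
from h import *
plan((.519,.0925,.097),-6,1,9)
```

```text
t 10.55 pos [ 0.6021 -0.2232  0.1293] psi -35.3 tilt -1.0 gap 0.32 F [ 0.6  0.6 -2.6] grip 39.85656393226236
[1, 23, -28, 3, 0, 0, -3.3]
[1, 25, -26, 3, 0, 0, -3.3]
[1, 26, -25, 3, 0, 0, -3.3]
[1, 28, -23, 3, 0, 0, -3.3]
[1, 29, -22, 3, 0, 0, -3.3]
[1, 30, -20, 3, 0, 0, -3.3]
[1, 31, -18, 3, 0, 0, -3.3]
[1, 32, -16, 3, 0, 0, -3.3]
[1, 33, -15, 3, 0, 0, -3.3]
```

>>> move_arm:
  plan:
    - [[1, 23, -28, 2, 0, 0, -3.3], [1, 25, -26, 2, 0, 0, -3.3], [1, 26, -25, 2, 0, 0, -3.3], [1, 28, -23, 3, 0, 0, -3.3], [1, 29, -22, 3, 0, 0, -3.3]]

```text
time: 11.18
position: [0.5532, -0.0462, 0.1132]
tcp_rot: [-2.55, -1.83, 0.003]
wrist_force: [0.5, 0.2, -2.2]
finger_gap: 0.314
gripper_force: 40.0
```

>>> move_arm:
  plan:
    - [[1, 30, -20, 4, 0, 0, -3.3], [1, 31, -18, 4, 0, 0, -3.3], [1, 32, -16, 5, 0, 0, -3.3], [1, 33, -15, 5, 0, 0, -3.3], [1, 0, 0, 0, 0, 0, 0]]

```text
time: 11.8
position: [0.515, 0.0935, 0.0951]
tcp_rot: [-2.32, -2.113, 0.005]
wrist_force: [0.4, -0.6, -2.5]
finger_gap: 0.315
gripper_force: 40.0
```

Run:
```python
from h import *
p=eyes.snapshot("side")
for d in eyes.tip_of(p,"spare_b_mid"): print(round(d["p"],2),W(p,d["location"]).round(4))
f=p["frame"][180:360,200:400]
cv2.imwrite("pics/pl2.png",cv2.resize(f,None,fx=3.2,fy=3.2,interpolation=2)[...,::-1])
plan((.519,.0925,.038),-6,1,4)
```

```text
0.75 [0.5112 0.0937 0.1044]
0.66 [ 0.6339 -0.1568  0.0406]
0.6 [ 0.7022 -0.243   0.0415]
t 11.9 pos [0.5168 0.0916 0.096 ] psi -5.5 tilt -1.0 gap 0.318 F [-0.6  0.2 -2.7] grip 39.966149238171056
[1, 0, 1, 15, 0, 0, 0.1]
[1, 0, 1, 15, 0, 0, 0.1]
[1, 0, 1, 15, 0, 0, 0.1]
[1, 0, 1, 15, 0, 0, 0.1]
```

View pics/pl2.png

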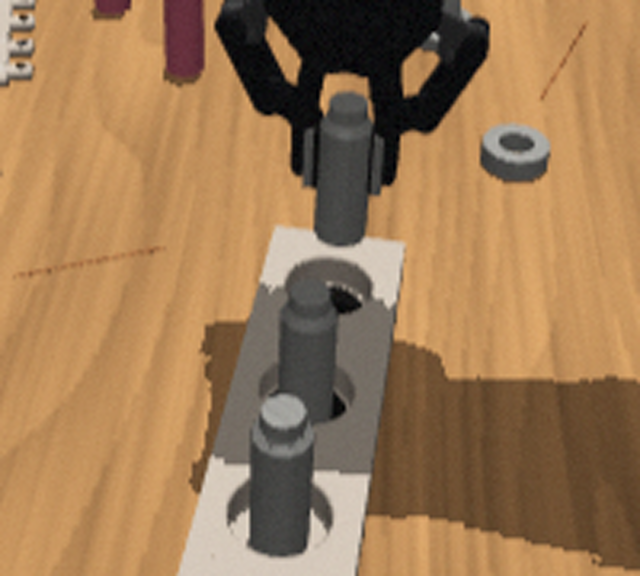

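The stem hangs over the end pocket with its foot at (341,240) and the pocket centre at (329,287), so it is about 4–5 mm off toward -x. I'll correct that while lowering.

>>> move_arm:
  plan:
    - [[1, 0, 4, 10, 0, 0, 0], [1, 0, 0, 20, 0, 0, 0], [1, 0, 0, 18, 0, 0, 0], [1, 0, 0, 6, 0, 0, 0], [1, 0, 0, 1, 0, 0, 0]]

```text
time: 12.52
position: [0.5218, 0.0906, 0.0418]
tcp_rot: [-2.327, -2.109, 0.001]
wrist_force: [-0.1, 0.3, -2.0]
finger_gap: 0.316
gripper_force: 40.0
```

>>> move_arm:
  plan:
    - [[1, 0, 0, 2, 0, 0, 0], [1, 0, 0, 1, 0, 0, 0], [1, 0, 0, 0, 0, 0, 0]]

```text
time: 12.9
position: [0.5225, 0.0911, 0.0401]
tcp_rot: [2.326, 2.11, 0.002]
wrist_force: [-0.5, -0.5, 1.8]
finger_gap: 0.317
gripper_force: 40.2
```

Contact. Releasing and retreating.

>>> move_arm:
  plan:
    - [[0.5, 0, 0, 0, 0, 0, 0], [0.4, 0, 0, 0, 0, 0, 0], [0.3, 0, 0, 0, 0, 0, 0], [0.3, 0, 0, 0, 0, 0, 0], [0.3, 0, 0, 0, 0, 0, 0]]

```text
time: 13.52
position: [0.5218, 0.0912, 0.0392]
tcp_rot: [-2.326, -2.111, -0.0]
wrist_force: [-0.0, 0.4, -0.6]
finger_gap: 0.7
gripper_force: 0.0
```

>>> move_arm:
  plan:
    - [[0.3, 0, 0, -20, 0, 0, 0], [0.3, 0, 0, -35, 0, 0, 0], [0.3, 0, 0, -50, 0, 0, 0], [0.3, 0, 0, -50, 0, 0, 0], [0.3, 0, 0, 0, 0, 0, 0]]

```text
time: 14.15
position: [0.5246, 0.0913, 0.1988]
tcp_rot: [2.322, 2.107, 0.01]
wrist_force: [0.6, -0.2, -0.7]
finger_gap: 0.697
gripper_force: 0.0
```

Run:
```python
from h import *
p=eyes.snapshot("side")
for d in eyes.tip_of(p,"spare_b_mid"): print(round(d["p"],2),W(p,d["location"]).round(4))
f=p["frame"][200:380,200:400]
cv2.imwrite("pics/end.png",cv2.resize(f,None,fx=3.2,fy=3.2,interpolation=2)[...,::-1])
```

```text
0.82 [ 0.6353 -0.1563  0.041 ]
0.75 [ 0.699  -0.2406  0.0393]
0.63 [0.5207 0.0895 0.0478]
```

View pics/end.png

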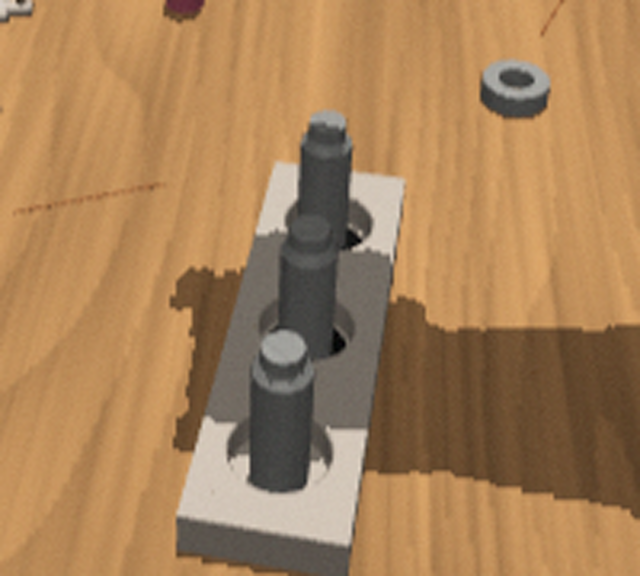

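All three stems stand upright in their pockets, at (325,180), (308,290) and (281,420). The gripper is clear of everything.

```bash
python3 -c "
from bench import r
print(r.finish_job())"
```

```text
the job is handed in; nothing more can be done
None
```

The job is handed in: both spare stems now stand upright in the two empty pockets, the racked stem was not touched, and the last picture shows all three standing (no verdict was returned).

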